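# Snap the terminal cover onto the bench power unit

### The arm

A 6-joint arm with a two-finger parallel gripper is mounted at the origin on the work surface. World frame = base frame: x ahead of the robot, y to its left, z up, the work surface at z = 0. Lengths are in mm, angles in rad, forces in N, time in s.
With the tool pointing down it reaches from about 350 to 975 mm from the base axis. Payload 7.1 kg.
Tool frame: the origin (TCP) lies on the front face of the gripper's body, between the roots of the fingers; the fingertips stand 80 mm ahead of it and the grasp point (between the pads) lies 61 mm ahead of it (env.tips_ahead is the distance from the TCP to the fingertips, in mm); z points along the fingers, y is the direction in which the jaws open and shut (so a half turn about z gives the same grasp; the last joint's range is limited). The gripper opens to 88 mm and grips with 3 to 60 N. Pads are 20 mm wide; open, the fingers measure 115 mm over their backs; the gripper's body (75 mm by 178 mm) begins 61 mm behind the grasp point.
Start: joints at [-1.369, 0.423, 1.63, -0, 1.089, -0.019], TCP at [136.901, -609.806, 302.675] pointing down, gripper open.
Joint ranges: [-3, 3], [-0.9, 2.11], [0.09, 2.58], [-1.31, 4.45], [0.11, 2.69], [-2.54, 2.54]. Speed limits (rad/s): [2.39, 2.39, 3.01, 3.14, 3.14, 3.14].

### API

Orientations are given as a unit quaternion [x, y, z, w].
In Python, from station import env, set_gripper, viewer, workorder gives the robot as it stands. Calls block until the motion is done:
- env.reach(position, orientation): joint-space move of the TCP to a pose.
- env.move_l(position, rot=None, rate=150, f_stop=None): straight line of the TCP; rot=None keeps the orientation; rate is the mean speed in mm/s. With f_stop (N) it stops when the force on the tool has changed by that much, and returns True; else False.
- env.move_joints(angles): joint-space move.
- set_gripper(opening): finger opening in mm; the grip force is fixed at half the most; returns when the fingers have stopped.
- env.hold(seconds).
- env.ik(position, orientation): joint angles nearest the present ones, or None.
- env.read_state(): the state.
- viewer.camera(name): name is "scene" or "side" or "wrist"; returns the picture (384x512x3 uint8, blue, green, red); there is no depth.
- viewer.camera_params(name): a dict with "fx", "fy", "cx", "cy" (pixels), "pose" (4x4, takes a point from camera to world coordinates); the wrist camera has in their place "tool_from_camera" (4x4, takes a point from camera to tool coordinates, whose origin is the TCP and whose axes are the flange's). Camera axes: x right, y up, looking along -z (the intrinsics and any distortion apply to the point x, -y, -z); pixel columns grow to the right and rows downward; lengths in mm; the calibration is good to about 2 mm. A picture is of the moment at which its call begins: read the wrist's pose just before it. camera_params takes no time and is no camera call.
A pose or a line that the arm cannot do raises env.IKError and nothing moves.
- workorder.sign_off(): hands the job in, once; it reports no verdict.
The state is a dict: "time_s": time; "qpos": joint angles; "dq": joint speeds; "tau": joint torques, N m; "tool_pos": TCP position; "orientation": TCP orientation; "force": force on the tool from outside, world axes, zero at the start; "wrist_torque": the same for the moment, N m; "width": finger opening in mm.
Only numpy, scipy, OpenCV 4.12 (cv2) and the standard library are available. Lean on these libraries where they do the work, as an engineer would, in place of code of your own. Each camera call takes 0.05 s, during which the arm holds its last target.

### The job

Make the bench power unit safe: first turn its black output dial anticlockwise all the way to its stop, and only then bring the yellow terminal cover, which lies in the steel tray, over the three brass terminals and press it straight down until both spring clips snap over its sides. Keep pressing it down firmly after the click and finish like that, still holding it pressed down with the cover fully home. Leave the injector, the loose parts and the tools as they lie.

Things in the scene. Friction and masses are not known exactly. Their poses are not given: they have to be found in the camera images.
- supply: grey bench power unit that feeds injector coils, fixed to the bench, 210 (x) x 230 (y) x 85 high, dark flat top panel at z = 85 mm. Origin at the centre of its underside; x points to its rear edge (away from the operator), z up. Dial at its right front, three brass terminals at its left
- dial (a joint): output dial in rad: 0 = fully anticlockwise at its end stop (zero output), grows clockwise seen from above, up to 5.24. Friction about 0.03 N m; it stays where it is left. At the stop its white pointer line points at the red tick on the panel (white ticks every 0.52 rad mark the rest of the scale)
- dial_grip (a point): point on the dial's vertical axis, 30 mm above the power unit's top panel. The black dial is a disc 52 in diameter whose top lies 9 above the panel, carrying an upright grip bar 46 long, 13 thick, centred on the axis, from 9 to 37 above the panel. The point's x axis runs along the bar towards the white pointer, and turns with the dial
- cover_rib (a point): centre of the finger rib on top of the yellow cover, 44 above the cover's lower edge. The rib is 12 thick (x), 46 long (y) and 24 high, from 32 to 56 above that edge, with flat roof on both sides of it for the fingertips. Axes are the cover's: z up, y along its long side and the rib
- terminals (a point): point on the power unit's top panel amid the terminals, where the centre of the cover's lower edge belongs. Axes as the power unit's; the cover's long side (y) goes along this y, either way round. A black block 46 (x) x 72 (y) x 9 high (3 play all round inside the cover) carries three brass studs reaching 24 above the panel
- cover: yellow plastic terminal cover, about 60 g, lying in the tray open side down: a box 58 (x) x 84 (y) x 32 high, open below, walls 3, alike after half a turn, with a finger rib on its roof. A rounded bead 28 long sticks out 5.5 in the middle of each long side (x), centred 8 above the lower edge. Origin at the centre of its lower edge
- tray: stainless tray, fixed, 176 (x) x 325 (y), walls 40 high, floor 3 thick, origin at the centre of its underside; the cover, an injector and two small parts lie in it
- injector: bystander: steel diesel injector 182 long, 26 thick, lying in the tray; origin under its middle
- nozzle_nut: bystander: small steel nozzle nut, 20 in diameter, 32 high, standing in the tray
- spring_seat: bystander: small brass stepped pin, 18 in diameter, 22 high, standing in the tray
- screwdriver: bystander: screwdriver with red handle, 200 long, on the bench
- wrench: bystander: steel wrench, 180 long, on the bench
- spray_can: bystander: blue and white spray can, 64 in diameter, 188 high, on the bench
- seal_jar: bystander: white jar with black lid, 56 in diameter, 60 high, on the bench
- clip_rear (a joint): spring-steel clip at the rear (+x) side of the terminals, 26 wide, flared at its top, 23 high: how far it is pushed outward, m, 0 at rest. The cover's beads push both clips 3 mm out and slip under them. Resistance begins about 9 above home, grows to some 8 to 20 N (both clips together) at 4 to 6 above home and then suddenly drops; home, the lower edge rests on the panel
- clip_front (a joint): the like clip at the front (-x) side, pushed outward, m, 0 at rest
Mind the look-alikes: they are no part of the job. Of the things that look like the cover, the middle-sized one is meant.

How it is judged:
By the outcome, as a careful person would: the job done as asked, in the order asked, and still so for the second after the job is handed in, while the arm keeps its last pose, push and grip.
It also fails if it takes over 72 s, if anything falls off the work surface, if the arm or the gripper's body presses on something with over 40 N, if the wrist force passes 120 N, or if a joint passes its speed limit or range.

## Working session

There is one attempt and no reset: what is moved stays moved. The work goes in short steps, each a Python script; the robot and the scene stay as the last script left them, time stands still between calls to the robot, and variables do not carry over. Pictures are saved under pics/ and viewed, and the job is handed in when it is done.

```bash
ls; mkdir -p pics; cat > h.py <<'E'
import numpy as np, cv2
from station import env,set_gripper,viewer,workorder
from scipy.spatial.transform import Rotation as R
E
python3 - <<'E'
from h import *
for n in ("scene","side","wrist"):
    s=env.read_state(); im=viewer.camera(n); cv2.imwrite(f"pics/a_{n}.png",im); print(n,viewer.camera_params(n))
print(s)
E
```

```text
pics
scene {'fx': 425.8836905971967, 'fy': 425.8836905971967, 'cx': 258.26892338453507, 'cy': 200.72312845915877, 'pose': array([[ 3.55083320e-02, -6.88398116e-01,  7.24463383e-01,
         1.50558324e+03],
       [ 9.99201012e-01,  1.11489518e-02, -3.83801922e-02,
        -4.77699937e+01],
       [ 1.83438447e-02,  7.25247362e-01,  6.88243974e-01,
         1.05377516e+03],
       [ 0.00000000e+00,  0.00000000e+00,  0.00000000e+00,
         1.00000000e+00]])}
side {'fx': 392.78582566236315, 'fy': 392.78582566236315, 'cx': 248.5824146788255, 'cy': 194.61376845546565, 'pose': array([[-9.96083878e-01,  6.73949200e-02, -5.72261604e-02,
         4.18992690e+02],
       [-8.80588446e-02, -6.98343768e-01,  7.10325011e-01,
         1.08078200e+03],
       [ 7.90876479e-03,  7.12582561e-01,  7.01543688e-01,
         1.17022040e+03],
       [ 0.00000000e+00,  0.00000000e+00,  0.00000000e+00,
         1.00000000e+00]])}
wrist {'fx': 325.59953650999825, 'fy': 325.59953650999825, 'cx': 254.28542000579387, 'cy': 189.8372676496449, 'tool_from_camera': array([[ 3.08522909e-04,  9.52117315e-01,  3.05
[... 268 characters left out ...]
        1.00000000e+00]])}
{'time_s': 0.1, 'qpos': array([-1.36899461e+00,  4.23726913e-01,  1.63060936e+00, -2.66621519e-05,
        1.08862185e+00, -1.90066240e-02]), 'dq': array([ 0.00057913, -0.00027888, -0.00236029, -0.00056542,  0.00099352,
       -0.0005559 ]), 'tau': array([ 8.74412526e-04, -5.45614994e+01, -2.74324089e+01,  6.45573414e-02,
        1.88039179e-02, -4.56439818e-05]), 'tool_pos': array([ 136.82242228, -609.43165421,  302.00444235]), 'orientation': array([ 9.93910734e-01,  1.10186144e-01, -7.40709768e-05, -6.78805953e-04]), 'force': array([-0.60882243, -0.46535259,  0.09153867]), 'wrist_torque': array([ 0.03186766, -0.05201766, -0.02106686]), 'width': 88.01777698117309}
```

View pics/a_scene.png

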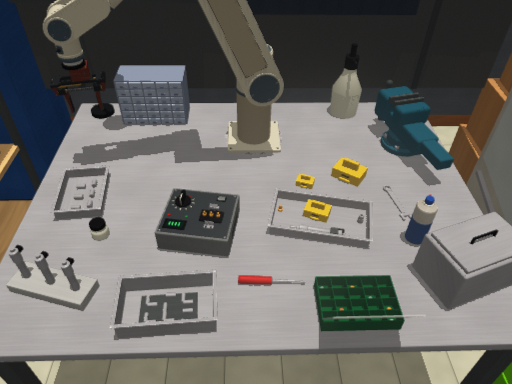

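View pics/a_side.png

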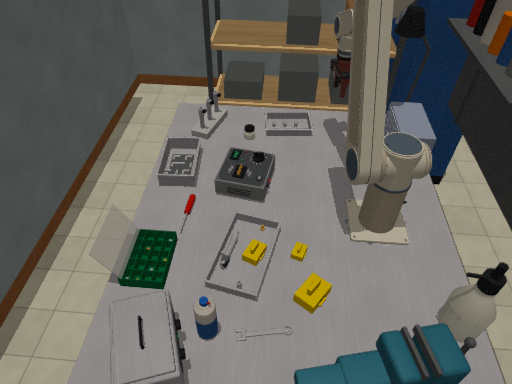

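View pics/a_wrist.png

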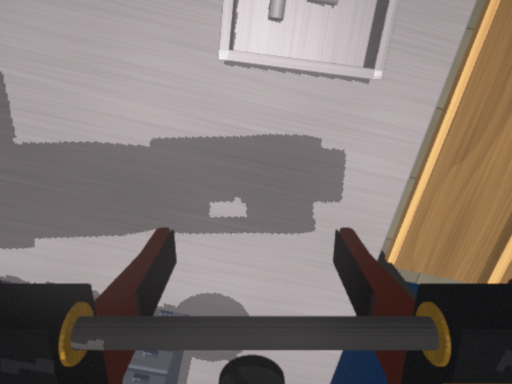

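The scene view shows the supply at about (200,220), its dial at (183,199) and its terminals at (212,215). The cover meant is the middle-sized one in the tray at (317,210). The largest, at (350,171), and the smallest, at (305,181), are on the bench. I'll cast rays for rough positions and then look with the wrist camera.

```bash
cat >> h.py <<'E'
def cast(P,T,px,z):
    """pixels Nx2 -> world pts on plane z"""
    px=np.atleast_2d(px).astype(float)
    d=np.c_[(px[:,0]-P['cx'])/P['fx'],-(px[:,1]-P['cy'])/P['fy'],-np.ones(len(px))]@T[:3,:3].T
    o=T[:3,3]; z=np.broadcast_to(z,len(px))
    return o+d*((z-o[2])/d[:,2])[:,None]
def fix(n,px,z):
    P=viewer.camera_params(n); return cast(P,P['pose'],px,z)
def wT(s):
    T=np.eye(4);T[:3,:3]=R.from_quat(s['orientation']).as_matrix();T[:3,3]=s['tool_pos']
    return T@viewer.camera_params('wrist')['tool_from_camera']
def wrist(name):
    s=env.read_state(); im=viewer.camera('wrist'); cv2.imwrite(f'pics/{name}.png',im); np.save(f'pics/{name}.npy',wT(s)); return im
def wfix(name,px,z):
    return cast(viewer.camera_params('wrist'),np.load(f'pics/{name}.npy'),px,z)
def down(a):
    """tool z down, tool y (jaws) along world angle a"""
    y=np.array([np.cos(a),np.sin(a),0]);z=np.array([0,0,-1.]);x=np.cross(y,z)
    return R.from_matrix(np.c_[x,y,z]).as_quat()
E
python3 - <<'E'
from h import *
np.set_printoptions(precision=1,suppress=True)
print('dial',fix('scene',[[183,199]],110),fix('side',[[258,158]],110))
print('term',fix('scene',[[212,215]],105),fix('side',[[241,170]],105))
print('cover',fix('scene',[[317,207]],50),fix('side',[[256,248]],50))
print('start jaw',R.from_quat(env.read_state()['orientation']).as_matrix())
E
```

```text
dial [[ 500.2 -237.2  110. ]] [[ 485.2 -217.6  110. ]]
term [[ 569.2 -141.4  105. ]] [[ 549.8 -139.   105. ]]
cover [[483.  205.9  50. ]] [[460.  214.8  50. ]]
start jaw [[ 1.   0.2 -0. ]
 [ 0.2 -1.   0. ]
 [ 0.  -0.  -1. ]]
```

```bash
python3 - <<'E'
from h import *
env.reach([460,-190,350],down(-np.pi/2)); env.hold(.2)
wrist('w1'); s=env.read_state(); print(s['time_s'],s['tool_pos'],s['qpos'])
E
```

```text
2.325 [ 459.87567415 -190.51099246  349.90698208] [-4.16637774e-01  1.77285678e-01  1.85954352e+00 -3.63171558e-05
  1.10493488e+00  1.15506595e+00]
```

View pics/w1.png

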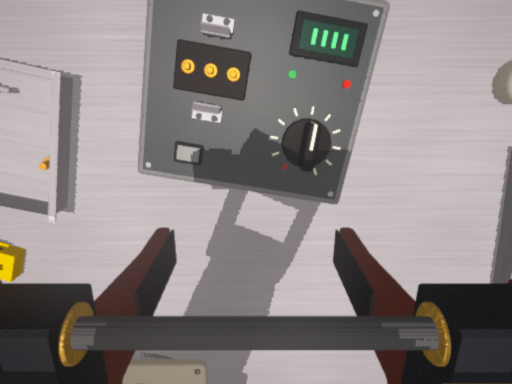

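The wrist view shows the dial at about (306,143). Its pointer faces up at (313,130), and the red tick is at (284,166). The terminals are at (188,66), (211,70) and (233,74), with a clip at (217,25) and another at (207,112). I'll zoom in to measure.

```bash
python3 - <<'E'
from h import *
im=cv2.imread('pics/w1.png')
c=im[90:200,250:360]; cv2.imwrite('pics/z1.png',cv2.resize(c,None,fx=5,fy=5,interpolation=cv2.INTER_CUBIC))
c=im[0:135,160:265]; cv2.imwrite('pics/z2.png',cv2.resize(c,None,fx=4.4,fy=4.4,interpolation=cv2.INTER_CUBIC))
b,g,r=[im[...,i].astype(int) for i in range(3)]
m=((r>150)&(r-b>90)&(g>80)).astype('uint8')
n,l,s,ce=cv2.connectedComponentsWithStats(m); print([(s[i].tolist(),ce[i].round(1).tolist()) for i in range(1,n) if s[i,4]>20])
m=((r>90)&(r-b>60)&(r-g>60)).astype('uint8')[:230]
n,l,s,ce=cv2.connectedComponentsWithStats(m); print([(s[i].tolist(),ce[i].round(1).tolist()) for i in range(1,n) if s[i,4]>5])
E
```

```text
[([181, 59, 14, 15, 157], [187.5, 65.8]), ([204, 63, 14, 15, 156], [210.2, 69.9]), ([227, 67, 13, 15, 151], [233.0, 73.9]), ([39, 163, 8, 7, 44], [42.3, 165.8]), ([0, 242, 10, 6, 37], [4.2, 244.5]), ([0, 252, 16, 30, 367], [6.6, 266.3]), ([59, 325, 7, 37, 144], [61.9, 345.5]), ([443, 347, 5, 14, 30], [445.2, 353.5])]
[([182, 60, 3, 6, 7], [182.7, 62.6]), ([184, 68, 4, 3, 6], [185.8, 69.0]), ([206, 68, 7, 6, 11], [209.7, 71.3]), ([342, 79, 9, 10, 65], [346.3, 83.7]), ([45, 158, 4, 3, 6], [46.3, 159.0]), ([40, 163, 6, 6, 22], [42.7, 165.8]), ([282, 164, 5, 6, 14], [284.0, 166.5])]
```

View pics/z1.png

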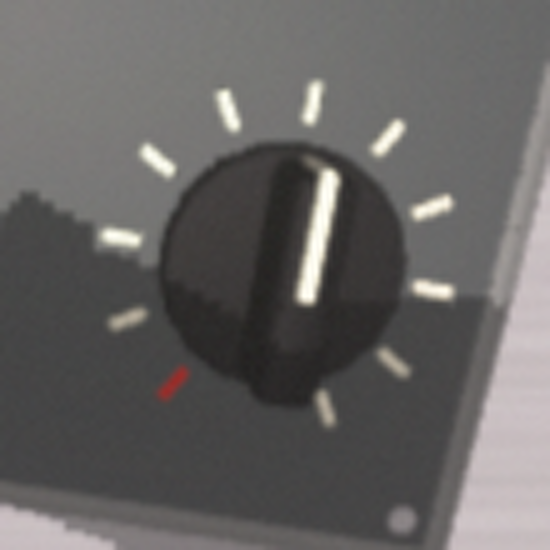

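View pics/z2.png

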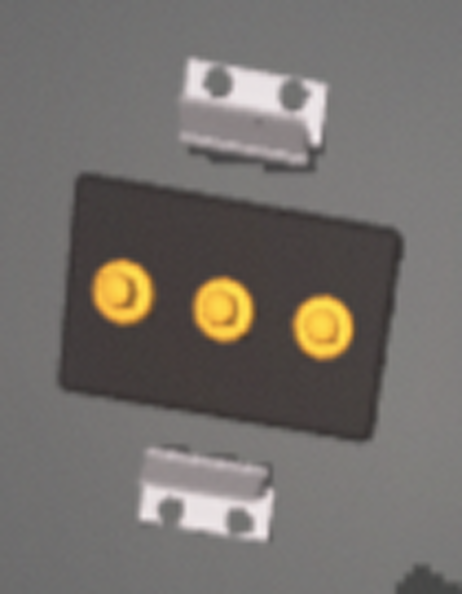

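```bash
python3 - <<'E'
from h import *
np.set_printoptions(precision=2,suppress=True)
t=np.array([(173,384),(127,319),(120,238),(157,160),(229,110),(313,102),(388,137),(432,207),(434,291),(393,362),(325,408)])/5+[250,90]-.4
p=wfix('w1',t,85)[:,:2]
A=np.c_[2*p,np.ones(len(p))];s=np.linalg.lstsq(A,(p**2).sum(1),rcond=None)[0]
c=s[:2];print('dial',c,'radii',np.hypot(*(p-c).T),'ang',np.unwrap(np.arctan2(*(p-c).T[::-1])))
q=wfix('w1',np.array([(327,172),(306,302)])/5+[250,90]-.4,122)[:,:2];print('pointer',q,np.arctan2(*(q[0]-q[1])[::-1]))
b=wfix('w1',np.array([(80,176),(400,231),(367,440),(62,388)])/4.4+[160,0]-.4,94)[:,:2]
print('block',b.mean(0),b,np.hypot(*(b-np.roll(b,-1,0)).T)); 
u=b[0]-b[1]+b[3]-b[2];v=b[0]-b[3]+b[1]-b[2];print('yaw y,x',np.arctan2(-u[0],u[1]),np.arctan2(v[1],v[0]))
for z in(106,109):
  st=wfix('w1',[[187.5,65.8],[210.2,69.9],[233,73.9]],z);print(st)
E
```

```text
dial [ 485.97 -243.51] radii [34.26 34.23 34.28 34.19 34.04 34.08 34.29 34.25 34.43 33.94 34.11] ang [ 2.46  1.93  1.41  0.88  0.35 -0.17 -0.69 -1.22 -1.75 -2.26 -2.79]
pointer [[ 509.37 -246.17]
 [ 484.67 -243.51]] -0.10704339174016096
block [ 558.   -147.25] [[ 585.44 -116.44]
 [ 574.41 -185.52]
 [ 530.4  -177.81]
 [ 541.75 -109.22]] [69.95 44.68 69.53 44.29]
yaw y,x -0.1611724912043721 -0.16862971785436873
[[ 561.5  -126.5   106.  ]
 [ 557.87 -147.64  106.  ]
 [ 554.31 -169.03  106.  ]]
[[ 561.34 -127.08  109.  ]
 [ 557.74 -148.02  109.  ]
 [ 554.21 -169.21  109.  ]]
```

The numbers agree: the ticks fit a circle of 34.2 ± 0.2 mm, the stud spacing is even, and the dial reads about 2.57 rad. Next I'll grip the bar.

```bash
python3 - <<'E'
from h import *
np.set_printoptions(precision=3,suppress=True)
q=down(-0.107-np.pi/2)
set_gripper(50)
env.reach([486,-243.5,230],q)
print(env.move_l([486,-243.5,179],rate=80,f_stop=8))
set_gripper(0)
env.hold(.2)
s=env.read_state();print(s['time_s'],s['tool_pos'],s['width'],s['force'],s['wrist_torque'],s['qpos'])
t0=s['wrist_torque']
j=s['qpos'].copy()
for d in [.3,.3,.3,.3,.3,.3,.2,.15]:
    j[5]-=d; env.move_joints(j); s=env.read_state(); print(round(s['time_s'],2),s['qpos'][5].round(3),s['wrist_torque']-t0,s['force'])
    if abs((s['wrist_torque']-t0)[2])>.25: break
wrist('w2')
E
```

```text
False
5.3333 [ 486.186 -244.539  179.204] 12.617688483258407 [-0.548 -6.628 -1.685] [-0.923  0.101 -0.001] [-0.487  0.484  1.888 -0.002  0.768  1.191]
5.72 0.895 [ 0.781 -0.028  0.022] [ 0.134 -1.084 -0.261]
6.12 0.597 [ 0.628 -0.002  0.037] [-0.423 -2.048 -0.721]
6.51 0.298 [0.369 0.001 0.018] [-0.651 -3.493 -0.668]
6.9 -0.002 [ 0.196 -0.051  0.013] [-0.196 -4.314 -0.831]
7.29 -0.301 [-0.003 -0.06   0.004] [-0.276 -5.343 -1.662]
7.68 -0.601 [ 0.036 -0.069  0.048] [ 0.219 -5.485 -2.818]
7.99 -0.801 [ 0.042 -0.134  0.068] [-0.3   -6.403 -2.733]
8.26 -0.95 [-0.033 -0.187  0.009] [ 0.875 -4.915 -2.033]
```

View pics/w2.png

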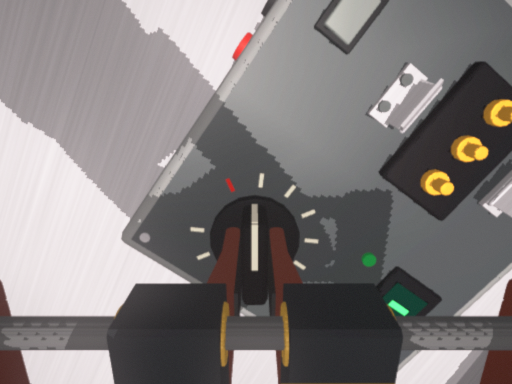

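The bar turned with the gripper. The pointer, straight up at (254,205), is still about 0.4 rad short of the red tick at (230,185). I'll go on to the stop.

```bash
python3 - <<'E'
from h import *
np.set_printoptions(precision=3,suppress=True)
s=env.read_state(); t0=s['wrist_torque']; j=s['qpos'].copy()
for d in [.2,.15]+[.05]*8:
    j[5]-=d; env.move_joints(j); env.hold(.05); s=env.read_state(); print(round(s['time_s'],2),s['qpos'][5].round(3),s['wrist_torque']-t0,s['force'])
    if abs((s['wrist_torque']-t0)[2])>.3: break
wrist('w3')
E
```

```text
8.66 -1.141 [ 0.269  0.053 -0.116] [ 0.267 -4.183 -1.932]
8.97 -1.292 [ 0.221 -0.023 -0.117] [ 0.187 -3.852 -1.665]
9.28 -1.346 [ 0.245  0.004 -0.056] [ 0.747 -3.949 -1.35 ]
9.57 -1.396 [ 0.287 -0.166 -0.724] [ 1.55  -3.83  -1.622]
```

View pics/w3.png

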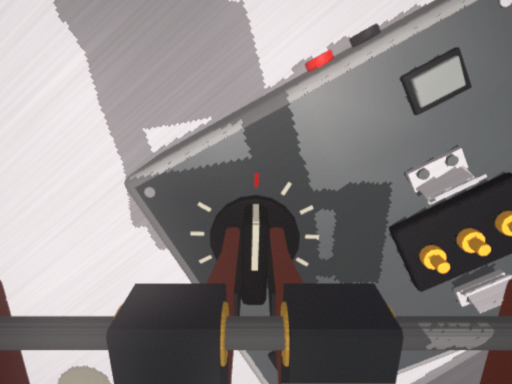

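The stop was reached: the torque rose to 0.72 N m and the pointer lines up with the red tick at (256,180). I'll release, recheck the dial, and then look at the tray.

```bash
python3 - <<'E'
from h import *
set_gripper(50)
s=env.read_state();p=s['tool_pos'].copy();p[2]=250
env.move_l(p,rate=150); wrist('w4')
env.reach([420,205,330],down(-np.pi/2)); env.hold(.15); wrist('w5'); print(env.read_state()['time_s'])
a=cv2.imread('pics/w4.png');b=cv2.imread('pics/w5.png');cv2.imwrite('pics/w45.png',cv2.resize(np.vstack([a,b]),None,fx=.78,fy=.78,interpolation=cv2.INTER_AREA))
E
```

```text
14.1
```

View pics/w45.png

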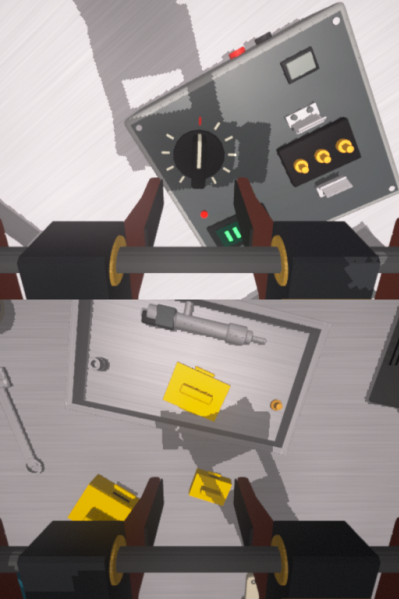

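The dial stays on the red tick after release. The cover lies in the tray at about (252,115) in w5, well clear of the parts round it. I'll zoom in to measure it.

```bash
python3 - <<'E'
from h import *
np.set_printoptions(precision=2,suppress=True)
im=cv2.imread('pics/w5.png')
c=im[70:160,195:315]; cv2.imwrite('pics/z5.png',cv2.resize(c,None,fx=6,fy=6,interpolation=cv2.INTER_CUBIC))
E
```

```text
(no output)
```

View pics/z5.png

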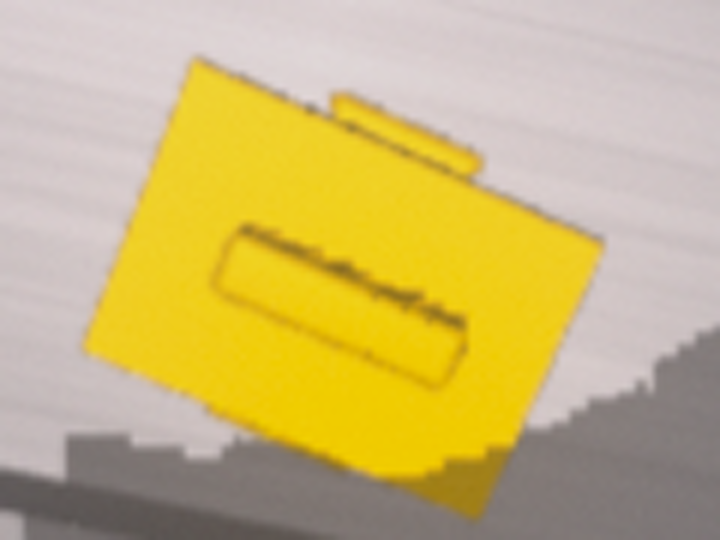

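```bash
python3 - <<'E'
from h import *
np.set_printoptions(precision=2,suppress=True)
def rect(z,c):
    b=wfix('w5',np.array(c)/6+[195,70]-.42,z)[:,:2]
    u=b[0]-b[1]+b[3]-b[2];v=b[0]-b[3]+b[1]-b[2]
    print(b.mean(0),np.hypot(*(b-np.roll(b,-1,0)).T),'yaw',np.arctan2(-u[0],u[1]),np.arctan2(v[1],v[0]))
rect(35,[(195,58),(603,241),(478,518),(84,349)])
rect(59,[(236,227),(467,322),(440,388),(213,290)])
E
```

```text
[467.97 209.49] [82.59 57.52 82.74 57.32] yaw -0.40681201022327396 -0.40333889398597683
[468.28 209.58] [44.06 12.61 44.04 11.67] yaw -0.3932955198889788 -0.37749316960007084
```

The cover is at (468,209.5) with yaw -0.40, and the measured size is 83x57 against the nominal 84x58. I'll grasp the rib.

```bash
python3 - <<'E'
from h import *
np.set_printoptions(precision=2,suppress=True)
x,y=468.1,209.5; q=down(-0.402)
set_gripper(40)
env.reach([x,y,170],q)
print(env.move_l([x,y,120],rate=100,f_stop=8))
print(env.move_l([x,y,113],rate=20,f_stop=3))
s=env.read_state();print(s['time_s'],s['tool_pos'],s['force'])
set_gripper(0); s=env.read_state();print(s['time_s'],s['tool_pos'],s['width'],s['force'])
env.move_l([x,y,250],rate=120); env.hold(.1)
s=env.read_state();print(s['time_s'],s['tool_pos'],s['width'],s['force']); wrist('w6')
E
```

```text
False
True
16.5917 [468.65 209.75 115.34] [-0.83 -0.18  6.58]
17.1417 [468.63 209.86 115.35] 12.077172962026854 [-1.67  0.44  7.24]
18.5167 [467.76 209.34 249.21] 11.888508503867095 [ 0.02  0.75 -1.5 ]
```

View pics/w6.png

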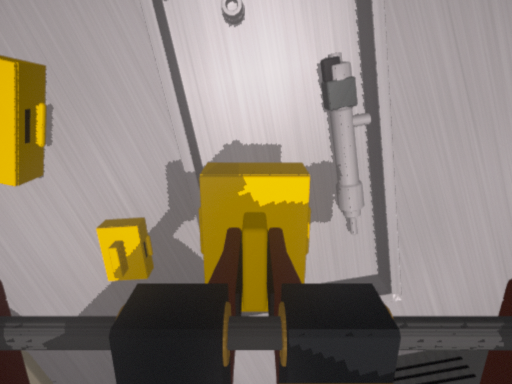

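```bash
python3 - <<'E'
from h import *
np.set_printoptions(precision=2,suppress=True)
im=cv2.imread('pics/w6.png')
hsv=cv2.cvtColor(im,cv2.COLOR_BGR2HSV)
cv2.imwrite('pics/z6.png',cv2.resize(im[150:300,180:330],None,fx=4,fy=4,interpolation=cv2.INTER_CUBIC))
P=viewer.camera_params('wrist');T=P['tool_from_camera']
print(cast(P,T,[[201,176],[309,176],[255,176]],80.5)); print(cast(P,T,[[201,163],[309,163]],112))
E
```

```text
[[ 41.06 -28.5   80.5 ]
 [ 41.08  27.5   80.5 ]
 [ 41.07  -0.5   80.5 ]]
[[ 40.63 -33.43 112.  ]
 [ 40.65  32.57 112.  ]]
```

View pics/z6.png

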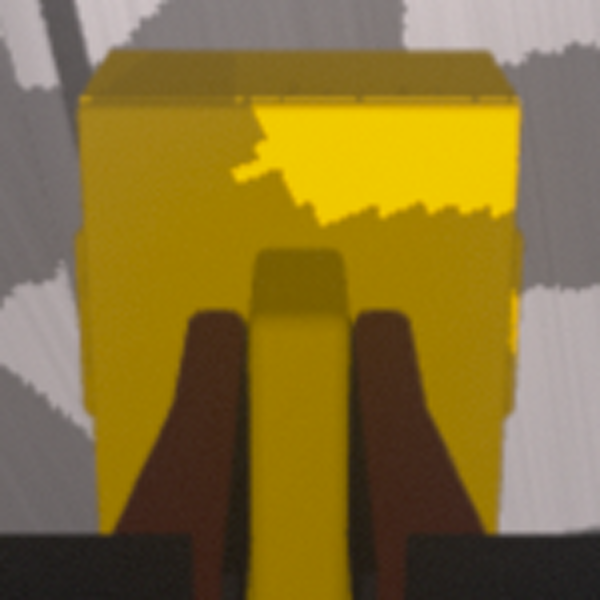

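The cover is held square and centred: its far end is at tool x = 41–42 and its sides at about ±28. I'll bring it over the terminals and check before pressing.

```bash
python3 - <<'E'
from h import *
np.set_printoptions(precision=2,suppress=True)
x,y=558,-147.5; q=down(-0.165)
env.reach([x,y,265],q); env.hold(.2)
s=env.read_state();e=s['tool_pos']-[x,y,265];print(s['time_s'],e,s['width'],s['force'])
env.move_l([x-e[0],y-e[1],230],rate=80);env.hold(.1)
s=env.read_state();print(s['time_s'],s['tool_pos'],s['force'])
a=wrist('w7');b=viewer.camera('scene');c=viewer.camera('side')
cv2.imwrite('pics/w7b.png',np.hstack([cv2.resize(b[150:270,140:260],(390,390),interpolation=cv2.INTER_CUBIC),cv2.resize(c[110:230,190:310],(390,390),interpolation=cv2.INTER_CUBIC)]))
E
```

```text
20.1417 [ 0.11  1.06 -0.02] 11.936024343105657 [-0.12  0.65 -0.04]
20.8333 [ 558.16 -148.67  230.28] [ 0.01 -0.8   0.33]
```

View pics/w7.png

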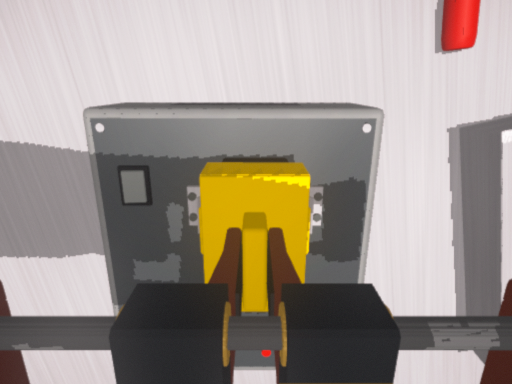

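View pics/w7b.png

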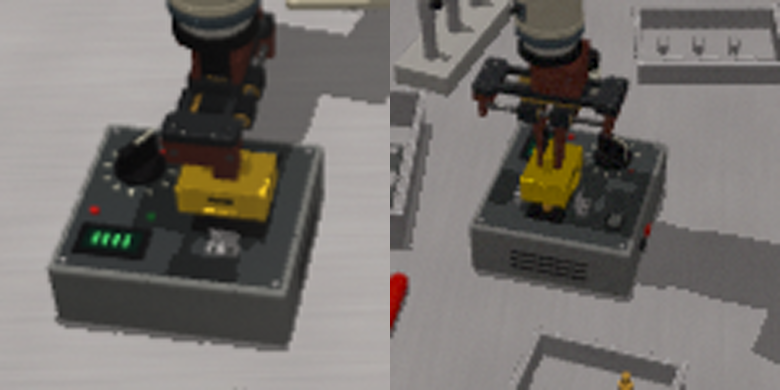

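The clip plates show on both sides of the cover, at columns 188 and 323, and the far end of the block shows at row 157. I'll check the alignment against these.

```bash
python3 - <<'E'
from h import *
np.set_printoptions(precision=2,suppress=True)
im=cv2.imread('pics/w7.png')
cv2.imwrite('pics/z7.png',cv2.resize(im[145:245,175:335],None,fx=5,fy=5,interpolation=cv2.INTER_CUBIC))
E
```

```text
(no output)
```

View pics/z7.png

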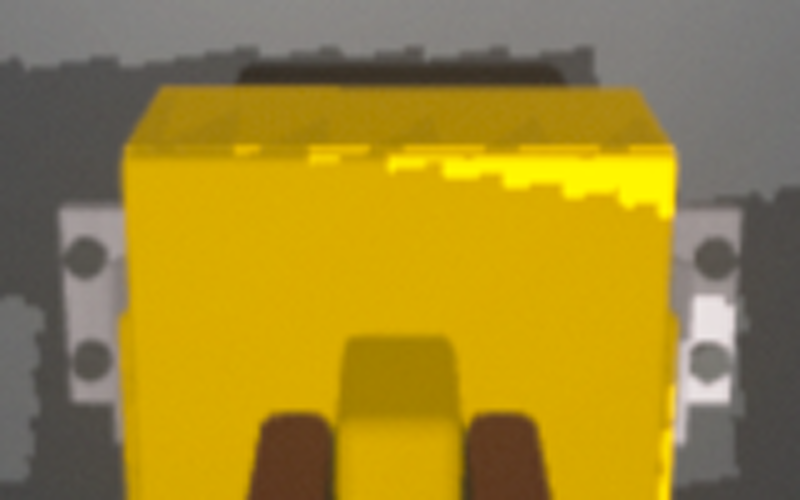

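```bash
python3 - <<'E'
from h import *
np.set_printoptions(precision=2,suppress=True)
P=viewer.camera_params('wrist');T=P['tool_from_camera']
f=lambda c,z:cast(P,T,np.array(c)/5.+[175,145]-.4,z)
print('holes',f([(86,258),(92,361),(716,258),(709,361)],230.3-86.5))
print('block end',f([(240,68),(400,63),(565,68)],230.3-94))
print('cover low edge',f([(163,87),(640,87)],112.3),'roof',f([(122,155),(677,155)],80.3))
E
```

```text
holes [[  8.45 -46.42 143.8 ]
 [ -7.87 -46.47 143.8 ]
 [  8.48  46.12 143.8 ]
 [ -7.85  46.05 143.8 ]]
block end [[ 38.51 -22.22 136.3 ]
 [ 39.22  -0.32 136.3 ]
 [ 38.53  22.26 136.3 ]]
cover low edge [[ 41.36 -29.33 112.3 ]
 [ 41.38  29.   112.3 ]] roof [[ 41.51 -29.16  80.3 ]
 [ 41.52  28.3   80.3 ]]
```

The beads sit centred between the clips to within 0.1 mm. Along the long side the cover is about 1.3 mm off towards -y, because my sag correction overshot. I'll shift it by 1.3 mm and press in monitored steps.

```bash
python3 - <<'E'
from h import *
np.set_printoptions(precision=2,suppress=True)
x,y=558.1,-147.3
env.move_l([x,y,222],rate=60)
print(env.move_l([x,y,208],rate=40,f_stop=6))
s=env.read_state();print(s['time_s'],s['tool_pos'],s['force'],s['wrist_torque'])
z=s['tool_pos'][2]
if z<210:
  for zc in np.arange(206.5,190,-1):
    env.move_l([x,y,zc],rate=20); s=env.read_state();print(round(s['time_s'],2),zc,s['tool_pos'],s['force'],s['wrist_torque'],round(s['width'],1))
    if s['force'][2]>28: break
E
```

```text
False
21.7667 [ 558.04 -147.29  207.76] [ 0.31 -0.04 -0.83] [-0.01 -0.14 -0.02]
22.02 206.5 [ 558.35 -147.37  206.66] [1.18 0.44 0.38] [-0.12 -0.27 -0.01] 11.8
22.27 205.5 [ 558.28 -147.35  205.75] [ 0.88 -0.57  2.16] [-0.09 -0.22 -0.02] 12.0
22.52 204.5 [ 558.47 -147.41  205.15] [1.48 0.07 6.34] [-0.05 -0.1  -0.08] 11.7
22.77 203.5 [ 558.92 -147.48  204.98] [-1.15 -0.52 12.14] [0.04 0.08 0.01] 11.8
23.02 202.5 [ 559.33 -147.57  204.53] [-0.88  1.68 15.39] [ 0.03 -0.16 -0.01] 12.0
23.27 201.5 [ 559.65 -147.64  204.17] [-2.2   1.36 19.73] [ 0.07 -0.11  0.04] 11.9
23.52 200.5 [ 558.26 -147.4   201.05] [ 0.76 -0.15  1.57] [-0.21 -0.22  0.03] 12.0
23.77 199.5 [ 557.88 -147.24  198.76] [ 1.55 -0.37 -4.13] [-0.24 -0.55 -0.01] 11.8
24.02 198.5 [ 557.59 -147.14  197.88] [ 0.39 -0.82 -5.49] [-0.13 -0.4  -0.02] 11.5
24.27 197.5 [ 558.05 -147.27  197.62] [-0.65  0.31 -0.32] [-0.08 -0.03  0.  ] 11.8
24.52 196.5 [ 558.17 -147.36  197.37] [-2.71 -0.1   6.04] [ 0.09  0.38 -0.03] 12.0
24.77 195.5 [ 558.17 -147.37  197.35] [-5.54  1.34 15.33] [0.25 0.91 0.05] 11.8
25.02 194.5 [ 558.16 -147.36  197.31] [-10.03   1.08  24.76] [ 0.41  1.57 -0.01] 11.5
25.27 193.5 [ 558.16 -147.39  197.3 ] [-11.39   2.31  33.74] [ 0.61  2.07 -0.02] 11.5
```

The clips snapped: 19.7 N at about 7 mm above home, then a drop to zero. The cover now bottoms firmly at z = 197.3, against a predicted 197.35. I'll check it by eye while it is held pressed.

```bash
python3 - <<'E'
from h import *
np.set_printoptions(precision=2,suppress=True)
env.hold(.8)
s=env.read_state();print(s['time_s'],s['tool_pos'],s['force'])
a=wrist('w8');b=viewer.camera('scene');c=viewer.camera('side')
cv2.imwrite('pics/w8b.png',np.hstack([cv2.resize(a[140:300,160:350],(400,337),interpolation=cv2.INTER_CUBIC),cv2.resize(b[170:250,150:245],(400,337),interpolation=cv2.INTER_CUBIC)]))
s=env.read_state();print(s['time_s'],s['tool_pos'],s['force'])
E
```

```text
26.0667 [ 558.15 -147.37  197.29] [-11.35   4.08  34.83]
26.2167 [ 558.14 -147.37  197.25] [-12.24   3.18  33.94]
```

View pics/w8b.png

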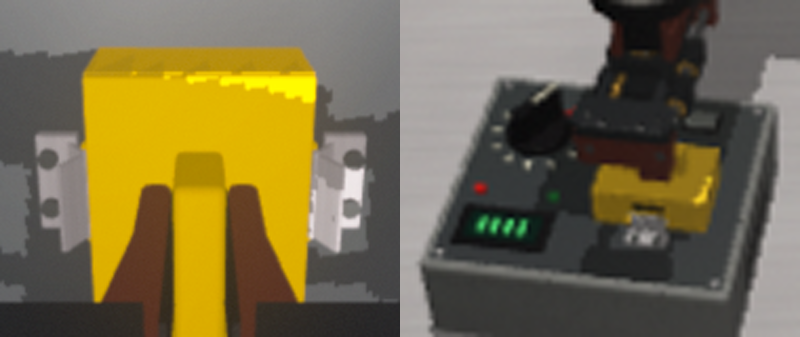

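The cover sits flat with both clips over its sides, and the dial pointer still faces the red tick. I'm handing the job in with the push held.

```bash
python3 -c "
from h import *
print(workorder.sign_off()); s=env.read_state(); print(s['time_s'],s['tool_pos'],s['force'])"
```

```text
the job is handed in; nothing more can be done
None
the job is handed in; nothing more can be done
```

The job is done and handed in at about 26 s: the dial is at its stop, and the yellow cover is clipped home and still held down.

- **Dial:** I turned it about 2.57 rad anticlockwise until the torque rose to 0.72 N m at the stop. After release, the pointer was in line with the red tick, and it still was in the last scene picture.
- **Cover:** I took the middle-sized cover from the tray by its rib and lowered it over the terminals. The force peaked at about 20 N and dropped suddenly as the clips snapped. It bottomed at TCP z = 197.3 mm, where 197.35 mm was predicted for fully home.
- **Final state:** I finished pressing down with about 34 N, along with about 12 N of sideways push that I left as it was. The wrist picture shows the cover flat between both clips.

Two checks disagreed:
- **Clip snap height:** the force peak came at about 7 mm above home, not the stated 4 to 6 mm.
- **Sideways alignment:** over the terminals, my estimates of the sideways error differed by 1 to 2 mm. I corrected by 1.3 mm, and the cover went on freely.

I did not touch the injector, loose parts or tools, but took no last picture of the tray to confirm that they had not moved.

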